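# Change over the hand press and put the dies back in their tray

### The job

Change over the press: lift the finished angle bracket off the stage and put it in the cardboard carton, then lay the fresh flat blank flat and square between the stops on the stage and swing the hold-down arm over until its foot rests on the blank. Press each forming die that stands on the bench upright and fully home into the cutout of its own shape in the tool tray (before, after or in between). Leave the other things on the bench alone.

Things in the scene. Friction and masses are not known exactly. Their poses are not given: they have to be found in the camera images.
- die_t_tang (a point): T die of steel (may be absent), 44 mm high, 0.3 kg. Dark foot 18 mm high, from above a bar 54 x 22 mm (x -27..27, y -11..11) with one stem 20 x 20 mm in the middle of its +y side (x -10..10, y 11..31). On it a bright tang to hold it by, 24 (x) x 18 (y) x 26 mm high, centred on x = y = 0. The point is the tang's centre, 31 mm above the underside; z is up.
- die_t_cutout (a point): Floor of the T cutout in the tray, 5 mm above the bench, where the middle of the tang comes to stand: when the die is home its tang point is 31 mm above this, and its x and y axes lie along these (the tray's). 14 mm deep, 2 mm wider than the foot all round, with a sprung clip in its -y wall.
- die_l_tang (a point): L die of steel (may be absent), 44 mm high, 0.3 kg. Dark foot 18 mm high, from above a bar 52 x 22 mm (x -22..30, y -11..11) with one leg 20 x 20 mm at the -x end of its +y side (x -22..-2, y 11..31). On it a bright tang to hold it by, 24 (x) x 18 (y) x 26 mm high, centred on x = y = 0. The point is the tang's centre, 31 mm above the underside; z is up.
- die_l_cutout (a point): Floor of the L cutout in the tray, 5 mm above the bench, where the middle of the tang comes to stand: when the die is home its tang point is 31 mm above this, and its x and y axes lie along these (the tray's). 14 mm deep, 2 mm wider than the foot all round, with a sprung clip in its -y wall.
- die_s_tang (a point): S (stepped) die of steel (may be absent), 44 mm high, 0.3 kg. Dark foot 18 mm high, from above a bar 54 x 22 mm (x -27..27, y -11..11) with two 18 x 10 mm tabs: +x end of its +y side (x 9..27) and -x end of its -y side (x -27..-9). On it a bright tang to hold it by, 24 (x) x 18 (y) x 26 mm high, centred on x = y = 0. The point is the tang's centre, 31 mm above the underside; z is up.
- die_s_cutout (a point): Floor of the S (stepped) cutout in the tray, 5 mm above the bench, where the middle of the tang comes to stand: when the die is home its tang point is 31 mm above this, and its x and y axes lie along these (the tray's), or half a turn from them. 14 mm deep, 2 mm wider than the foot all round, with a sprung clip in its -y wall.
- die_u_tang (a point): U die of steel (may be absent), 44 mm high, 0.3 kg. Dark foot 18 mm high, from above a bar 54 x 22 mm (x -27..27, y -11..11) with a leg 16 x 18 mm at each end of its +y side (y 11..29). On it a bright tang to hold it by, 24 (x) x 18 (y) x 26 mm high, centred on x = y = 0. The point is the tang's centre, 31 mm above the underside; z is up.
- die_u_cutout (a point): Floor of the U cutout in the tray, 5 mm above the bench, where the middle of the tang comes to stand: when the die is home its tang point is 31 mm above this, and its x and y axes lie along these (the tray's). 14 mm deep, 2 mm wider than the foot all round, with a sprung clip in its -y wall.
- tray: Fixed grey tool tray, blue rim, 150 x 140 mm, 19 mm high; four cutouts at (x, y) mm: T (36, -35), U (36, 27), L (-36, 27), S (-36, -35). Origin under its centre. Each cutout's sprung wedge clip leans in up to 6 mm near the floor, so dies must be pressed in with about 7 to 13 N and end up to 2 mm to +y; home, the foot stands 4 mm above the tray. Tray and carton stand on either side of the stage.
- stage_center (a point): Centre of the top of the fixed aluminium stage, 20 mm above the bench (plate x -55..100, y -55..55 mm). Six dark stops 8 mm high enclose 85 (x) x 45 (y) mm about it: one at each x end, and on each y side two, 10 mm wide, at x -33 and 33 mm, with open sides between for the fingers. The hold-down arm's blue cheeks (60 mm above the bench) stand at x 62..86 mm.
- hold_hinge (a point): Hinge axis of the hold-down arm, along the stage's y axis, 74 mm from the stage centre on +x, 52 mm above the bench (axes of the stage).
- hold_knob (a point): Centre of the black ball knob (20 mm) at the end of the steel hold-down arm, 100 mm from the hinge axis; the arm is a bar 14 mm wide and 10 mm thick. A rubber foot reaches 22 mm square out from the arm's axis, 74 mm from the hinge, so that it meets the stage centre. The arm swings over towards -x and down.
- holddown (a joint): Angle of the hold-down arm, rad: 1.7 to 1.85 standing up (start), 0 lying level with its foot on a 10 mm thick plate on the stage; below 0 only if nothing lies there. Stiff hinge: it stays where it is left; pushing at the knob takes about 2 N.
- bracket_center (a point): The finished steel angle bracket, on the stage at the start: base 46 (x) x 40 (y) x 8 mm with a flange 8 mm thick rising to 34 mm above the underside at its -x end, 0.18 kg. The point is near its centre of mass, 12 mm above its underside, 17 mm from the flange's outer face; grip it there across y (40 mm wide).
- blank_center (a point): The fresh flat steel blank lying on the bench: 80 (x) x 40 (y) x 10 mm, 0.24 kg; the point is its centre, 5 mm above its underside. It belongs on the stage with its long side along the stage's x axis (either way round).
- carton_floor (a point): Centre of the inner floor (4 mm above the bench) of the open cardboard carton, fixed: outside 160 (x) x 150 (y) x 45 mm high, walls 4 mm.
- wrench_grip (a point): A wrench about 150 mm long lying on the bench; not part of the job.
- nut: A big loose steel nut, 28 mm, 13 mm high, lying on the bench; not part of the job.
- oil: An oil bottle, 52 mm across, 130 mm high, at the back of the bench; not part of the job.
- caliper: A caliper lying at the back; not part of the job.
- screwdriver: A screwdriver lying at the back; not part of the job.
- punch: A round punch 60 mm high standing at the back; not part of the job.
Not all that is in view belongs to the job. Leave any green or yellow look-alike of the part that bears blank_center alone.

How it is judged (in metres and radians):
On the way, in this order (a step that is already met when the one before it is completed fails the run):
1. the finished bracket is in the carton (x of bracket_center in the frame of carton_floor between -0.072 and 0.072 m and y of bracket_center in the frame of carton_floor between -0.067 and 0.067 m and z of bracket_center in the frame of carton_floor below 0.04 m), for 0.2 s.
2. the blank lies flat and square between the stops (horizontal distance between blank_center and stage_center below 0.006 m and z of blank_center in the frame of stage_center below 0.0085 m and angle between the x axis of blank_center and the x axis of stage_center, either way round below 0.12 rad and angle between blank_center's own z axis and vertical below 0.06 rad), for 0.2 s.
3. the hold-down arm is swung over onto the blank (all of step 2 and value of joint holddown below 0.12 rad), for 0.2 s.
At the end, for the whole second after the job is handed in: Bracket in the carton; blank flat between the stops, within 6 mm of the stage centre and 0.12 rad of its x axis; hold-down arm below 0.12 rad; each die present upright in its own cutout, within 5.5 mm sideways, 2.5 mm in depth, 0.15 rad (S also half a turn round) (all of step 1 and all of step 3 and horizontal distance between die_t_tang and die_t_cutout below 0.0055 m and z of die_t_tang in the frame of die_t_cutout below 0.0335 m and angle between the x axis of die_t_tang and the x axis of die_t_cutout, either way round below 0.15 rad and angle between each of die_t_tang, die_l_tang, die_s_tang, die_u_tang's own z axis and vertical below 0.08 rad and horizontal distance between die_l_tang and die_l_cutout below 0.0055 m and z of die_l_tang in the frame of die_l_cutout below 0.0335 m and angle between the x axis of die_l_tang and the x axis of die_l_cutout, either way round below 0.15 rad and horizontal distance between die_s_tang and die_s_cutout below 0.0055 m and z of die_s_tang in the frame of die_s_cutout below 0.0335 m and angle between the x axis of die_s_tang and the x axis of die_s_cutout, either way round below 0.15 rad and horizontal distance between die_u_tang and die_u_cutout below 0.0055 m and z of die_u_tang in the frame of die_u_cutout below 0.0335 m and angle between the x axis of die_u_tang and the x axis of die_u_cutout, either way round below 0.15 rad); the robot touches nothing.
It fails at once if a bystander (wrench, oil bottle, caliper, screwdriver, punch) is moved more than 40 mm, or the nut more than 60 mm (distance of any of wrench_grip, oil, caliper, screwdriver, punch from where it was at the start of the episode above 0.04 m or distance of nut from where it was at the start of the episode above 0.06 m).
Of die_t, die_l, die_s, die_u only 3 to 4 are there at a start; the rules pass over those that are not, and their reading is None.
At some moment in a run one of die_t, die_l, die_s, die_u may be knocked a few centimetres aside while the robot is not near it.
It also fails if it takes over 210 s, if anything falls off the work surface, if the arm or the gripper's body presses on something with over 40 N, if the wrist force passes 120 N, or if a joint passes its speed limit or range.

### The arm

A 6-joint arm with a two-finger parallel gripper is mounted at the origin on the work surface. World frame = base frame: x ahead of the robot, y to its left, z up, the work surface at z = 0. Lengths are in m, angles in degrees, forces in N, time in s.
With the tool pointing down it reaches from about 0.275 to 0.75 m from the base axis. Payload 10.2 kg.
Tool frame: the origin (TCP) lies between the finger pads; the fingertips stand 25 mm ahead of it and the grasp point (between the pads) lies 6 mm ahead of it; x points along the fingers, z is the direction in which the jaws open and shut, and the axes are right-handed (so a half turn about x gives the same grasp; the last joint's range is limited). The gripper opens to 88 mm and grips with 3 to 60 N. Pads are 18 mm wide; open, the fingers measure 123 mm over their backs; the gripper's body (75 mm by 187 mm) begins 45 mm behind the grasp point.
Start: joints at [56.986, 17.928, 85.812, -0, 76.261, -12.8], TCP at [0.181, 0.493, 0.264] pointing down, gripper open.
Joint ranges: [-168.41, 168.41], [-55.51, 124.54], [10.69, 146.95], [-70.63, 250.63], [1, 178], [-165.06, 165.06]. Speed limits (degrees/s): [136.94, 136.94, 172.46, 180, 180, 180].

### API

Orientations are given as [roll, pitch, yaw] about the fixed x, y, z axes, in that order (R = Rz(yaw) Ry(pitch) Rx(roll)).
In Python, from rig import env, imaging gives the robot as it stands. The module is installed in compiled form; this text tells all that it offers. Calls block until the motion is done:
- env.reach(position, orientation): joint-space move of the TCP to a pose.
- env.move_l(position, speed=0.15, rotation=None, force_limit=None): straight line of the TCP; rotation=None keeps the orientation; speed is the mean speed in m/s. With force_limit (N) it stops when the force on the tool has changed by that much, and returns True; else False.
- env.set_joints(angles): joint-space move.
- env.gripper_open() and env.close_gripper(f_grip=None): open the fingers fully, or close them until they stop; f_grip is the grip in N (None keeps the last).
- env.wait(seconds).
- env.inverse_kinematics(position, orientation): joint angles nearest the present ones, or None.
- imaging.get_image(name): name is "side" or "top"; returns a dict with "image" (400x640x3 uint8, blue, green, red), "z_map" (400x640 float32, m along the optical axis (not along the pixel's ray), 0 where there is no reading), "fovy" (degrees; the focal length in pixels is half the picture's height over the tangent of half this angle, whatever the lens; pixels are square), "cx", "cy" (the principal point, pixels), "origin" and "rotation" of the camera in the world. Camera axes: x right, y up, looking along -z (the intrinsics and any distortion apply to the point x, -y, -z); pixel columns grow to the right and rows downward; lengths in m; the calibration is good to about 2 mm. A picture is of the moment at which its call begins.
A pose or a line that the arm cannot do raises env.PlanningError and nothing moves.
- env.hand_in(): hands the job in, once; it reports no verdict.
Readings, each from a call of its own:
- env.current_time(): time.
- env.current_joints(): joint angles.
- env.current_qd(): joint speeds.
- env.current_tau(): joint torques, N m.
- env.current_position(): TCP position.
- env.current_ee_rot(): TCP orientation.
- env.current_wrist_force(): force on the tool from outside, world axes, zero at the start.
- env.current_torque(): the same for the moment, N m.
- env.current_width(): finger opening in m.
Only numpy, scipy, OpenCV 4.12 (cv2) and the standard library are available. Lean on these libraries where they do the work, as an engineer would, in place of code of your own. Each camera call takes 0.05 s, during which the arm holds its last target. There are 200 camera calls.

## Working session

There is one attempt and no reset: what is moved stays moved. The work goes in short steps, each a Python script; the robot and the scene stay as the last script left them, time stands still between calls to the robot, and variables do not carry over. Pictures are saved under pics/ and viewed, about 12 in all and at most 16, crops included, and the job is handed in when it is done.

```bash
ls; mkdir -p pics
python3 - <<'E'
from rig import env, imaging
import cv2,numpy as np
for n in("top","side"):
    d=imaging.get_image(n); cv2.imwrite(f"pics/{n}0.png",d["image"])
    print({k:v for k,v in d.items() if k not in("image","z_map")}, (d["z_map"]>0).mean())
    np.savez(f"pics/{n}0.npz",**d)
print(env.current_time(),env.current_ee_rot(),env.current_width())
E
```

```text
pics
{'fovy': 55.18028230642563, 'cx': 319.8520400799058, 'cy': 200.63258996678118, 'origin': array([0.38188988, 0.03056529, 1.21857442]), 'rotation': array([  6.54880847,   0.87222697, -91.63518421])} 0.99589453125
{'fovy': 51.73918547725467, 'cx': 321.4689241624784, 'cy': 202.77499227237539, 'origin': array([-0.16139014, -0.87090533,  0.71655809]), 'rotation': array([ 60.76985596,   0.73061407, -36.80372868])} 0.9960546875
0.1 [ 165.2189373    89.93153359 -124.99275906] 0.08846689572349221
```

View pics/top0.png

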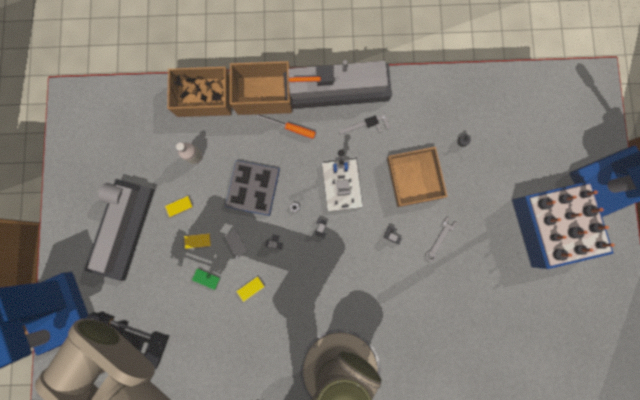

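View pics/side0.png

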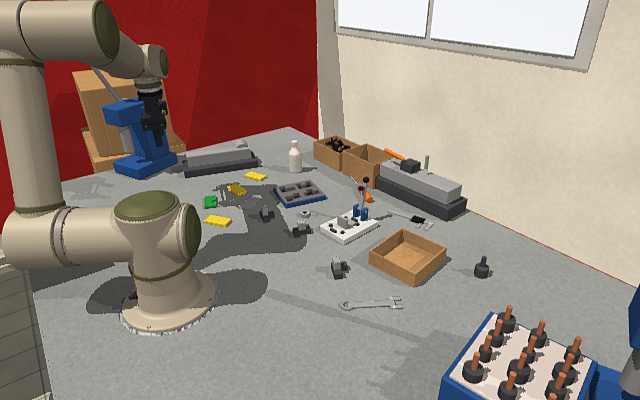

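The top view shows the tray at (252,187), stage at (341,185), carton at (416,176), dies at about (273,243), (320,228) and (393,236), and a grey blank near (233,242) in shadow. Yellow and green decoys are on the left. The arm stands up at (342,160). Next I'll check the calibration against depth and zoom in.

```bash
cat > h.py <<'E'
import numpy as np, cv2
from scipy.spatial.transform import Rotation as R
def rot(d): return R.from_euler('xyz',d["rotation"],degrees=True).as_matrix()
def foc(d): return 200/np.tan(np.radians(float(d["fovy"]))/2)
def ray(d,uv):
    uv=np.atleast_2d(uv).astype(float);f=foc(d)
    c=np.c_[(uv[:,0]-d["cx"])/f,-(uv[:,1]-d["cy"])/f,-np.ones(len(uv))]
    return c@rot(d).T
def plane(d,uv,z):
    r=ray(d,uv);o=np.array(d["origin"]);return o+r*((z-o[2])/r[:,2])[:,None]
def cloud(d):
    v,u=np.mgrid[:400,:640];r=ray(d,np.c_[u.ravel(),v.ravel()])
    return (np.array(d["origin"])+r*d["z_map"].reshape(-1,1)).reshape(400,640,3)
def proj(d,p):
    c=(np.atleast_2d(p)-np.array(d["origin"]))@rot(d);f=foc(d)
    return np.c_[d["cx"]+f*c[:,0]/-c[:,2],d["cy"]-f*c[:,1]/-c[:,2]]
E
python3 - <<'E'
from h import *
for n in("top","side"):
    d=dict(np.load(f"pics/{n}0.npz"));P=cloud(d)
    for uv in ([(100,100),(480,330),(560,90),(300,180),(250,310),(420,300)] if n=="top" else [(300,350),(400,330),(540,270),(150,220),(350,290)]):
        print(n,uv,P[uv[1],uv[0]].round(4))
    if n=="top":
        g=np.clip(P[...,2]/0.08,0,1)*255
        a=cv2.resize(d["image"][120:300,150:460],None,fx=2.5,fy=2.5,interpolation=cv2.INTER_CUBIC)
        a=(255*(a/255.)**.6).astype(np.uint8)
        cv2.imwrite("pics/crop1.png",a)
    else:
        a=cv2.resize(d["image"][150:290,190:500],None,fx=2.5,fy=2.5,interpolation=cv2.INTER_CUBIC)
        a=(255*(a/255.)**.6).astype(np.uint8)
        cv2.imwrite("pics/crop2.png",a)
E
```

```text
top (100, 100) [ 8.825e-01  7.690e-01 -8.000e-04]
top (480, 330) [ 0.1084 -0.4342  0.0007]
top (560, 90) [ 0.8625 -0.7513  0.0033]
top (300, 180) [0.591  0.1072 0.0014]
top (250, 310) [0.1867 0.2719 0.0017]
top (420, 300) [ 0.203  -0.2563  0.0006]
side (300, 350) [ 1.692e-01 -3.358e-01 -3.000e-04]
side (400, 330) [ 0.383  -0.4278 -0.    ]
side (540, 270) [ 0.8409 -0.509   0.0012]
side (150, 220) [-0.0131 -0.0663  0.2698]
side (350, 290) [ 0.3817 -0.2528 -0.0017]
```

View pics/crop1.png

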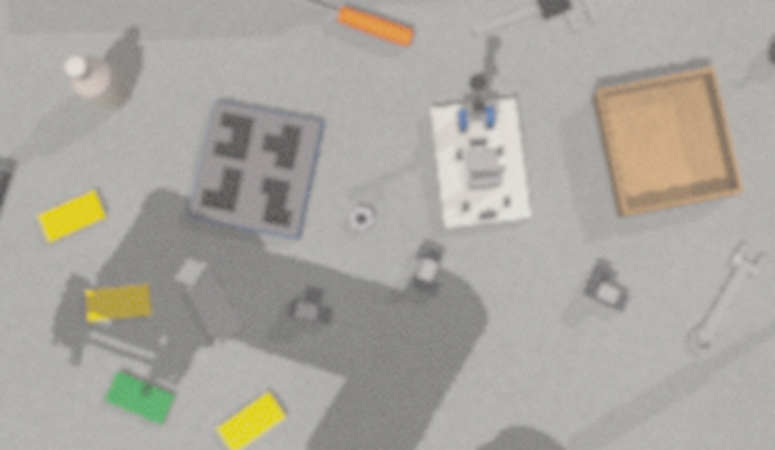

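View pics/crop2.png

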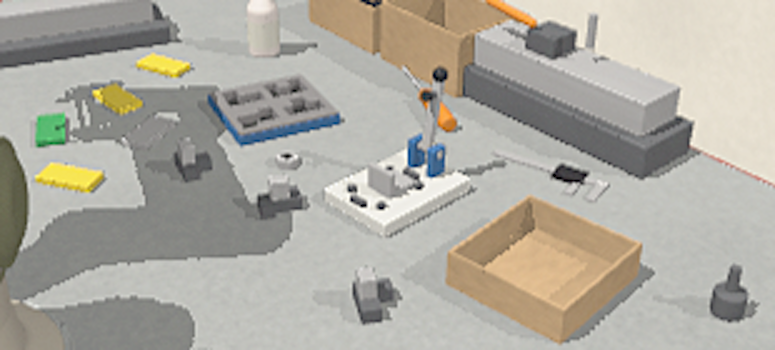

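The top crop shows three dies, two in shadow, at about (312,308), (428,265) and (607,288). The blank is in the arm's shadow at (210,300). The tray, stage with bracket, carton and nut (361,217) are clear. I'll swing the arm back to clear the shadow and then measure.

```bash
cat >> h.py <<'E'
def shot(n,k=4):
    from rig import imaging
    L=[imaging.get_image(n) for _ in range(k)];d=dict(L[0])
    d["image"]=np.mean([l["image"] for l in L],0).astype(np.uint8)
    d["z_map"]=np.median([l["z_map"] for l in L],0);return d
E
python3 - <<'E'
from h import *
from rig import env
j=env.current_joints();j[0]=125;env.set_joints(j)
print(env.current_time())
for n in("top","side"):
    d=shot(n);np.savez(f"pics/{n}1.npz",**d)
    if n=="top":
        P=cloud(d)
        g=np.clip((P[...,2]+.005)/.07,0,1)*255
        g=cv2.applyColorMap(g.astype(np.uint8),cv2.COLORMAP_TURBO)
        a=np.vstack([d["image"][135:295,160:450],g[135:235,160:450][:, :]])
        a=d["image"][135:295,160:450];a=cv2.resize(a,None,fx=2.7,fy=2.7,interpolation=cv2.INTER_CUBIC)
        a=(255*(a/255.)**.6).astype(np.uint8);cv2.imwrite("pics/c3.png",a)
        g=cv2.resize(g[135:295,160:450],None,fx=2.7,fy=2.7,interpolation=cv2.INTER_NEAREST);cv2.imwrite("pics/c4.png",g)
E
```

```text
2.2083
```

View pics/c3.png

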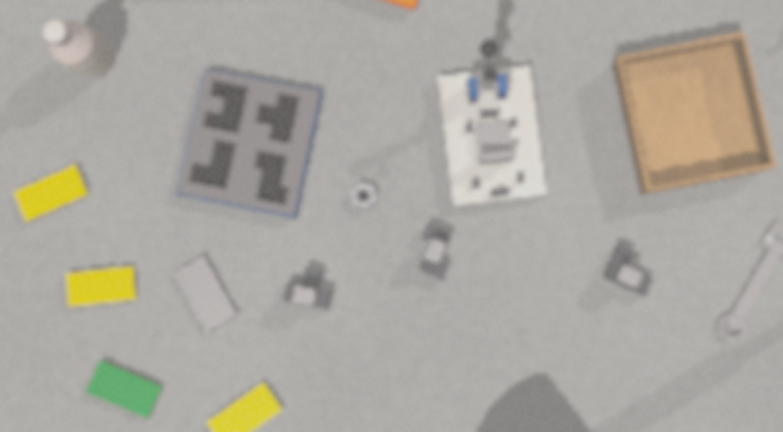

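View pics/c4.png

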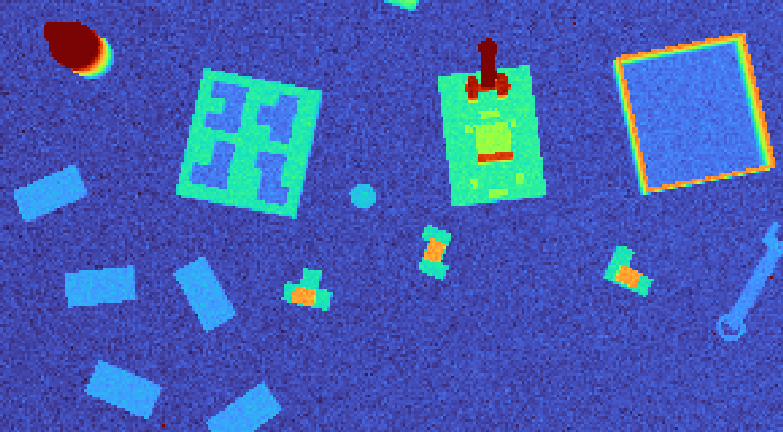

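Top view and height map: T die at (306,290), S die at (435,252), L die at (628,270), with no U die. The blank is at (206,292). The tray's T, U, L and S cutouts have +x pointing up in the picture. On the stage, the bracket's flange is at (495,156) and the arm is upright. Now I'll fit poses from the heights.

```bash
cat >> h.py <<'E'
ang=lambda a,p:(a+p/2)%p-p/2
def near(P,c,r,z0,z1):
    m=(np.hypot(P[...,0]-c[0],P[...,1]-c[1])<r)&(P[...,2]>z0)&(P[...,2]<z1)
    n,l,s,_=cv2.connectedComponentsWithStats(m.astype(np.uint8),connectivity=8)
    return P[l==1+np.argmax(s[1:,4])] if n>1 else np.zeros((0,3))
def rect(q):
    (c,s,a)=cv2.minAreaRect((q[:,:2]*1000).astype(np.float32))
    if s[0]<s[1]: s=s[::-1];a+=90
    return np.array(c)/1000,np.array(s),ang(a,180)   # centre, long/short mm, long-axis yaw
def die(P,c,kind,r=.045):
    """tang xy and yaw (deg) of the die near c"""
    f=near(P,c,r,.009,.06);t=f[f[:,2]>.034][:,:2]
    tc=(t.min(0)*0+t.mean(0));rc,s,a=rect(f)
    if kind=="S":
        w,v=np.linalg.eigh(np.cov(f[:,:2].T));yaw=np.degrees(np.arctan2(v[1,1],v[0,1]))-18.66
        yaw=ang(yaw,180)
    else:
        off=np.array([0,10.]) if kind=="T" else np.array([4,10.])
        d=np.degrees(np.arctan2(*(rc-tc)[::-1]))-np.degrees(np.arctan2(off[1],off[0]))
        yaw=a+90*round(ang(d-a,360)/90)
    return tc,ang(yaw,360),s.round(1),rc
def tray(P,c):
    rc,s,a=rect(near(P,c,.12,.012,.03));return rc,ang(a,180),s   # long side = x
TRAY={"T":(36,-35),"U":(36,27),"L":(-36,27),"S":(-36,-35)}
def R2(a):
    a=np.radians(a);return np.array([[np.cos(a),-np.sin(a)],[np.sin(a),np.cos(a)]])
E
python3 - <<'E'
from h import *
T=dict(np.load("pics/top1.npz"));S=dict(np.load("pics/side1.npz"));Pt=cloud(T);Ps=cloud(S)
g=lambda u,v:Pt[int(135+v/2.7),int(160+u/2.7),:2]
for nm,uv in dict(T=(306,293),S=(435,252),L=(628,274)).items():
    for P in(Pt,Ps):
        tc,y,s,rc=die(P,g(*uv),nm);print(nm,tc.round(4),round(y,1),s,rc.round(4))
for P in(Pt,Ps):
    c,a,s=tray(P,g(250,142));print("tray",c.round(4),round(a,1),s)
    f=near(P,g(492,135),.1,.012,.026);c,s,a=rect(f);print("stage plate",c.round(4),s,round(a,1),np.median(f[:,2]))
    f=near(P,g(206,292),.07,.005,.016);c,s,a=rect(f);print("blank",c.round(4),s,round(a,1))
    f=near(P,g(492,150),.04,.0255,.07);c,s,a=rect(f);print("bracket",c.round(4),s,round(a,1))
    h=f[f[:,2]>.045];c,s,a=rect(h);print("flange",c.round(4),s,round(a,1),h[:,2].mean())
    f=near(P,g(694,113),.13,.03,.055);c,s,a=rect(f);print("carton",c.round(4),s,round(a,1))
    f=near(P,g(488,48),.06,.115,.2);print("knob-ish",f.mean(0),f.max(0),f.min(0))
    f=near(P,g(363,196),.03,.005,.03);print("nut",f.mean(0))
E
```

```text
T [0.3884 0.1948] -104.0 [53.8 41.7] [0.3979 0.193 ]
T [0.3856 0.1914] -104.2 [56.3 42. ] [0.3963 0.1916]
S [0.4349 0.0455] -23.5 [60.9 31.8] [0.4341 0.0455]
S [0.431  0.0429] -30.4 [59.5 35.2] [0.4321 0.0436]
L [ 0.4    -0.1724] -116.7 [52.2 41.5] [ 0.4069 -0.1814]
L [ 0.3962 -0.1773] -116.7 [53.7 41.5] [ 0.4054 -0.1818]
tray [0.5704 0.261 ] -12.8 [154.12956238 144.73635864]
stage plate [ 0.5698 -0.0248] [155.45475769 110.1075058 ] 5.0 0.020723919544817004
blank [0.3944 0.3158] [80.03466034 41.03010941] 29.2
bracket [ 0.558  -0.0216] [50.03281021 46.08135605] -84.2
flange [ 0.5396 -0.0271] [37.7610321   7.90179682] -84.5 0.05414726110426741
carton [ 0.5858 -0.2587] [160.05184937 150.29301453] 9.4
knob-ish [ 0.631516   -0.0186973   0.14399083] [ 0.65052007 -0.00928015  0.16165649] [ 0.61314635 -0.02659757  0.11976946]
nut [0.50284506 0.12776981 0.01380947]
tray [0.5683 0.26  ] -12.7 [153.16712952 147.9697113 ]
stage plate [ 0.5677 -0.0262] [155.03509521 111.04814148] 5.2 0.019130679772575265
blank [0.3936 0.3143] [82.21724701 39.8744278 ] 28.8
bracket [ 0.5612 -0.0247] [57.69145203 56.45091248] -84.5
flange [ 0.5382 -0.0286] [40.73495102  8.18952179] -88.8 0.05053251143823611
carton [ 0.5847 -0.2593] [163.63713074 151.32090759] 9.4
knob-ish [ 0.63015971 -0.022394    0.13703777] [ 0.6462404  -0.01251759  0.15864787] [ 0.61174338 -0.02809726  0.11527564]
nut [0.500592   0.12521326 0.01071983]
```

```bash
cat >> h.py <<'E'
def ori(a):
    a=np.radians(a);z=np.array([np.cos(a),np.sin(a),0]);x=np.array([0,0,-1.])
    return R.from_matrix(np.c_[x,np.cross(z,x),z])
def rpy(a):
    import warnings;warnings.simplefilter("ignore")
    return ori(a).as_euler('xyz',degrees=True)
def go(p,a,prefer=None):
    """joint move, tool down, jaws along yaw a (or a+180, whichever keeps joint 6 nearer the middle)"""
    from rig import env
    best=None
    for b in (a,a+180):
        j=env.inverse_kinematics(list(p),list(rpy(b)))
        if j is not None:
            c=abs(j[5])
            if best is None or c<best[0]: best=(c,b,j)
    env.set_joints(best[2]);return best[1]
def away():
    from rig import env
    env.set_joints([125,17.928,85.812,0,76.261,-12.8])
E
python3 - <<'E'
from h import *
from rig import env
c=np.array([.433,.0442]);y=-25
b=go([*c,.13],y);env.move_l([*c,.045],.12);print(env.current_position(),b,env.current_joints())
env.close_gripper(6);print("w",env.current_width());env.gripper_open()
env.move_l([*c,.0452],.1,rotation=list(rpy(b+90 if abs(env.current_joints()[5]+90)>0 else b)))
print(env.current_joints())
env.close_gripper(6);print("w",env.current_width(),env.current_wrist_force());env.gripper_open()
env.move_l([*c,.15],.2);away()
P=[cloud(shot(n)) for n in("top","side")]
for p in P:
    f=near(p,c,.045,.039,.06);print(f[:,:2].mean(0),f[:,2].mean(),die(p,c,"S"))
print(env.current_time())
E
```

```text
[0.43331895 0.04422206 0.04548506] -25 [-9.65973100e+00  2.58645789e+01  1.13707083e+02  1.78172733e-03
  4.03777340e+01  1.53312129e+01]
w 0.02407155626579329
[-9.66934175e+00  2.58884118e+01  1.13734128e+02  1.79973049e-03
  4.03778839e+01 -7.46367104e+01]
w 0.017720095643771826 [ 1.08882609  0.87422491 -0.39881027]
[0.43391345 0.04455299] 0.044303247291145306 (array([0.43391345, 0.04455299]), np.float64(-24.30605163301729), array([59.9, 34.1]), array([0.43418469, 0.04508537]))
[0.43150574 0.0430449 ] 0.04210407855417558 (array([0.43100198, 0.04156515]), np.float64(-30.416324100638917), array([61. , 32.9]), array([0.43189911, 0.04349165]))
16.65
```

```bash
cat >> h.py <<'E'
TC=np.array([.5699,.2609]);TA=-12.75
def slot(k,dy=1.):
    return TC+R2(TA)@(np.array(TRAY[k])+[0,dy])/1000
def insert(k,c,yaw,jaw,flip=0):
    """pick die k at tang c/yaw with jaws along its axis jaw (0=x,90=y); press it home"""
    from rig import env
    a=yaw+jaw;b=go([*c,.13],a)
    env.move_l([*c,.0455],.12);env.close_gripper(50);w=env.current_width()
    env.move_l([*c,.16],.2)
    t=slot(k);tb=b+(TA+flip-yaw);j=env.inverse_kinematics([*t,.16],list(rpy(tb)))
    print("picked w",w,"j6",j[5] if j is not None else None)
    env.set_joints(j)
    env.move_l([*t,.075],.15)
    hit=env.move_l([*t,.0495],.03,force_limit=28)
    print("hit",hit,env.current_position(),env.current_wrist_force(),"target",t)
E
python3 - <<'E'
from h import *
from rig import env
insert("S",np.array([.4333,.0442]),-25,90)
print(env.current_width(),env.current_time())
E
```

```text
picked w 0.01767422506913102 j6 -64.78324832457773
hit False [0.5281502  0.23610018 0.05049671] [-0.67905978  2.41577473  5.43209307] target [0.52728396 0.23568347]
0.017497458976325424 24.9833
```

```bash
cat >> h.py <<'E'
def release_press(c):
    from rig import env
    env.gripper_open();p=env.current_position();env.move_l([*c,.13],.2)
    env.close_gripper(10);env.move_l([*c,.085],.15)
    h=env.move_l([*c,.069],.03,force_limit=16)
    print("press",h,env.current_position(),env.current_wrist_force())
    env.move_l([*c,.13],.2);env.gripper_open()
E
python3 - <<'E'
from h import *
from rig import env
release_press(slot("S"));away()
P=cloud(shot("top"));o=np.array([.0006,.0003])
for k in "STL":
    c={"S":slot("S"),"T":[.388,.1945],"L":[.3995,-.1727]}[k]
    f=near(P,c,.045,.034,.07);d=die(P,c,k) if k!="S" else ""
    print(k,f[:,:2].mean(0)-o,f[:,2].mean(),d)
t=near(P,slot("S"),.045,.034,.07)[:,:2].mean(0)-o
print("S rel cutout mm",R2(-TA)@(t-slot("S",0))*1000,tray(P,TC),env.current_time())
E
```

```text
press True [0.52764842 0.23579443 0.07444545] [-2.69471606 -0.61670244  7.99015468]
S [0.52757368 0.23511301] 0.048191353665762944 
T [0.38776949 0.19450192] 0.0440617830292562 (array([0.38836949, 0.19480192]), -103.78346252441406, array([54.4, 41.6]), array([0.39791898, 0.19304564]))
L [ 0.39938488 -0.1729387 ] 0.044167117905742154 (array([ 0.39998488, -0.1726387 ]), -117.02029418945312, array([51.9, 41.6]), array([ 0.40692117, -0.18132974]))
S rel cutout mm [0.4084694  0.50754398] (array([0.57047333, 0.26139294]), -12.940200805664062, array([153.82034302, 145.0941925 ])) 34.0417
```

S is home, with its tang top at 48 mm and less than 1 mm off centre. Next are T and then L.

Run:
```python
from h import *
from rig import env
o=np.array([.0006,.0003])
insert("T",np.array([.3878,.1945]),-103.8,90)
if env.current_position()[2]<.0525:
    release_press(slot("T"));away();P=cloud(shot("top"))
    for k in "ST":
        f=near(P,slot(k),.045,.034,.07);print(k,R2(-TA)@(f[:,:2].mean(0)-o-slot(k,0))*1000,f[:,2].mean())
    d=die(P,[.3995,-.1727],"L");print(d)
print(env.current_time())
```

```text
picked w 0.01746195057280542 j6 -67.579553876653
hit False [0.59833968 0.22014588 0.05053086] [1.07000309 0.97609284 5.30537877] target [0.59750861 0.21979325]
press True [0.59788429 0.21989668 0.0744468 ] [-0.88152016 -0.46939064  6.73952662]
S [0.40005105 0.4871343 ] 0.04830186985845789
T [-0.31165859  0.76738335] 0.04796905931767795
(array([ 0.37798611, -0.19341331]), -23.697418212890625, array([42. , 33.7]), array([ 0.38922241, -0.19349237]))
51.975
```

The L die has moved, so it seems to be the one that was knocked. I'll measure it again.

Run:
```python
from h import *
d=shot("top");P=cloud(d)
c=[.3781,-.1934]
for i in range(2):
    r=die(P,c,"L",.05);c=r[0];print(r)
u,v=proj(d,[*c,.03])[0].astype(int);print(u,v)
a=cv2.resize(d["image"][v-40:v+40,u-60:u+60],None,fx=5,fy=5,interpolation=cv2.INTER_CUBIC);cv2.imwrite("pics/l.png",a)
```

```text
(array([ 0.37815235, -0.19323634]), -114.19718933105469, array([52.5, 42.3]), array([ 0.38540253, -0.20226328]))
(array([ 0.37815235, -0.19323634]), -114.19718933105469, array([52.5, 42.3]), array([ 0.38540253, -0.20226328]))
398 243
```

View pics/l.png

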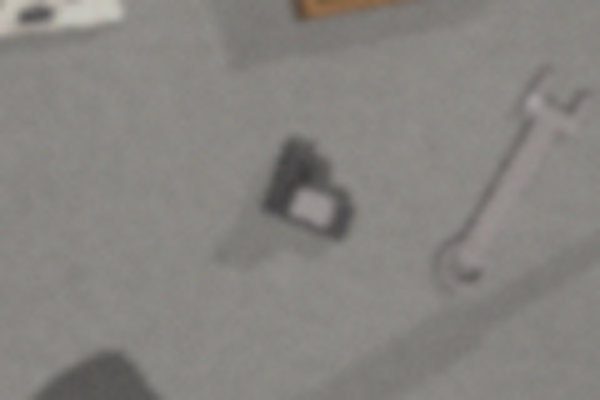

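The L die is still upright at crop (313,205), shifted about 3 cm, with its leg pointing up the picture. I'll insert it gripped across x.

Run:
```python
from h import *
from rig import env
o=np.array([.0006,.0003])
insert("L",np.array([.3776,-.1935]),-114.4,0)
if env.current_position()[2]<.0525:
    release_press(slot("L"));away();P=cloud(shot("top"))
    for k in "STL":
        f=near(P,slot(k),.045,.034,.07);print(k,R2(-TA)@(f[:,:2].mean(0)-o-slot(k,0))*1000,f[:,2].mean())
    f=near(P,[.539,-.027],.05,.045,.06);print("flange",rect(f))
    f=near(P,[.5693,-.0248],.1,.012,.026);print("stage",rect(f))
    f=near(P,[.394,.3155],.07,.005,.016);print("blank",rect(f))
print(env.current_time())
```

```text
picked w 0.023822372099693182 j6 30.578991908755448
hit False [0.54179512 0.29659443 0.0505344 ] [0.23518212 2.00097524 4.78061865] target [0.5409672  0.29615469]
press True [0.54130729 0.29634944 0.07445246] [-1.99021593 -0.89418453  6.4837892 ]
S [0.42138055 0.53731979] 0.048040617096612816
T [-0.53627726  0.59938486] 0.047879919958650215
L [0.54215059 0.45956181] 0.04741812673869739
flange (array([ 0.53955133, -0.02716141]), array([37.54304504,  7.90175915]), -84.28910446166992)
stage (array([ 0.56953137, -0.02482084]), array([155.01254272, 109.90843964]), 5.084587097167969)
blank (array([0.39420654, 0.31554712]), array([80.00385284, 40.27518463]), 28.41472625732422)
70.6583
```

All three dies are home. Next: bracket into the carton, then a check.

Run:
```python
from h import *
from rig import env
c=[.5480,-.0266];b=go([*c,.2],95.6)
print(env.move_l([*c,.0470],.12,force_limit=20),env.current_position())
env.close_gripper(40);print("w",env.current_width())
env.move_l([*c,.2],.15);print("w",env.current_width())
t=[.5852,-.2590];env.set_joints(env.inverse_kinematics([*t,.2],list(rpy(b+3.8))))
print(env.move_l([*t,.036],.15,force_limit=20),env.current_position(),env.current_width())
env.gripper_open();env.move_l([*t,.2],.2)
away();d=shot("top");P=cloud(d)
f=near(P,t,.06,.012,.06);print("bracket",f.mean(0),len(f))
f=near(P,[.394,.3155],.07,.005,.016);print("blank",rect(f))
print(env.current_time());cv2.imwrite("pics/5.png",cv2.resize(d["image"][135:295,160:450],None,fx=2.7,fy=2.7))
```

```text
False [ 0.54834483 -0.02667233  0.04762372]
w 0.0394040916275226
w 0.039296175651340894
False [ 0.58567264 -0.25922558  0.03705093] 0.03986552505111956
bracket [ 0.59420646 -0.25711119  0.01997602] 165
blank (array([0.39445773, 0.31560233]), array([80.09343719, 40.28274155]), 28.437593460083008)
85.7417
```

View pics/5.png

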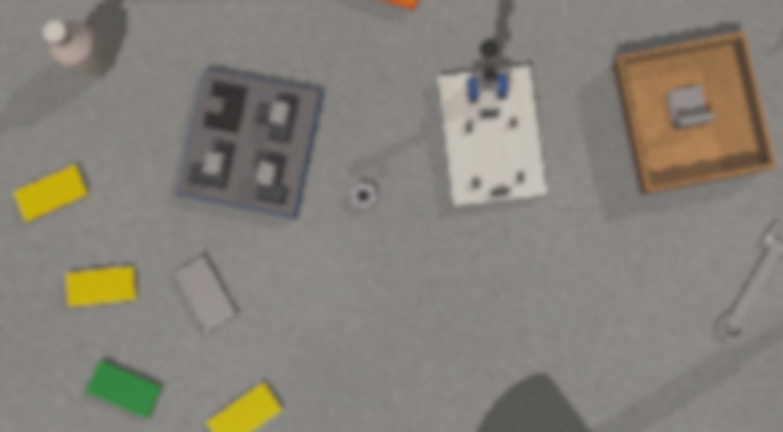

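The bracket is in the carton at (688,107), the stage is empty with its six stops visible, and the dies are seated. Next is the blank, with the stage centre cross-checked from the stops.

Run:
```python
from h import *
from rig import env
d=shot("top");o=np.array([.0006,.0003]);sc=np.array([.5467,-.0271])
g=cv2.cvtColor(d["image"],cv2.COLOR_BGR2GRAY)
m=((g<110)*255).astype(np.uint8);n,l,s,cc=cv2.connectedComponentsWithStats(m)
P0=cloud(d);lo=[];
for i in range(1,n):
    p=plane(d,cc[i],.028)[0,:2]-o; q=R2(-5.08)@(p-sc)*1000
    if abs(q[0])<55 and abs(q[1])<45: print(q.round(1),s[i,4])
c=[.3937,.3153];b=go([*c,.13],118.5)
env.move_l([*c,.0270],.12,force_limit=20);print(env.current_position())
env.close_gripper(40);print("w",env.current_width());env.move_l([*c,.16],.15)
env.set_joints(env.inverse_kinematics([*sc,.16],list(rpy(b+5.08-118.5+90))))
print(env.current_position(),env.current_width(),env.current_time())
```

```text
[46.3 -1.3] 10
[ 31.8 -28.1] 1
[31.9 25.8] 1
[-31.8 -26.3] 1
[-33.6  24.3] 2
[-46.1  -0.9] 10
[0.39404504 0.31551063 0.02759587]
w 0.03945263262008389
[ 0.54655869 -0.02604519  0.15992866] 0.039249752428250136 92.975
```

Run:
```python
from h import *
from rig import env
t=np.array([.5467,-.0277]);cmd=t.copy()
for z in(.07,.062):
    env.move_l([*cmd,z],.1);env.wait(.2);p=env.current_position()[:2];print(p);cmd=cmd+(t-p)
env.move_l([*cmd,.062],.03)
print(env.move_l([*cmd,.0465],.03,force_limit=10),env.current_position(),env.current_wrist_force())
```

```text
[ 0.54689339 -0.02774326]
[ 0.54658992 -0.02768048]
True [ 0.54638319 -0.02763154  0.0469892 ] [-1.15881083  0.01076896  5.04126388]
```

Run:
```python
from h import *
from rig import env
env.gripper_open();p=env.current_position();env.move_l([p[0],p[1],.16],.15);away()
o=np.array([.0006,.0003]);sc=np.array([.5467,-.0275]);hg=sc+R2(5.08)@[.074,0]
d=shot("top");P=cloud(d);f=near(P,sc,.06,.0265,.04);c,s,a=rect(f);print("blank",R2(-5.08)@(c-o-sc)*1000,s,a,np.median(f[:,2]),np.polyfit((R2(-5.08)@(f[:,:2]-sc).T)[0],f[:,2],1))
for n in("top","side"):
    q=P if n=="top" else cloud(shot("side"))
    m=near(q,[.637,-.019],.04,.125,.2);k=m[m[:,2]>.139];print(n,k.mean(0),k.max(0),len(k),(R2(-5.08)@(k[:,:2].mean(0)-hg))*1000)
print(hg,env.current_time());cv2.imwrite("pics/6.png",cv2.resize(d["image"][130:230,290:390],None,fx=5,fy=5))
```

```text
blank [0.24345906 0.20290592] [99.95133209 49.59334564] 13.922152519226074 0.03061694682364946 [0.00435361 0.03058811]
top [ 0.63982888 -0.01799975  0.15621872] [ 0.65069184 -0.00924886  0.16140478] 41 [19.60429064  1.21669051]
side [ 0.63655119 -0.02209139  0.15068803] [ 0.64658182 -0.01162684  0.15800661] 36 [15.97717622 -2.56865435]
[ 0.62040933 -0.02094755] 101.1167
```

View pics/6.png

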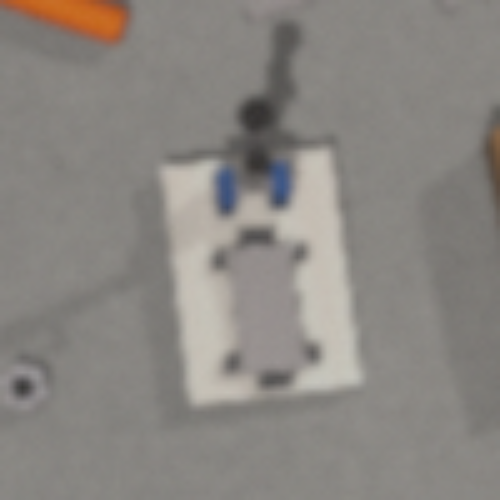

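The blank lies between the stops at (268,305). The knob stands at (258,112), about 18 mm beyond the hinge, so θ is about 1.75. I'll grip the knob across y and follow its arc.

Run:
```python
from h import *
from rig import env
hg=np.array([.6204,-.0209]);u=R2(5.08)@[1,0]
pt=lambda th,dz=.011:[*(hg-u*.1*np.cos(th)),.052+.1*np.sin(th)+dz]
b=go(pt(1.75,.07),95.08);env.move_l(pt(1.75),.1,force_limit=15);print(env.current_position())
env.close_gripper(20);print("w",env.current_width(),env.current_wrist_force())
fm=0
for th in np.linspace(1.75,.06,15)[1:]:
    env.move_l(pt(th),.1);f=np.linalg.norm(env.current_wrist_force());fm=max(fm,f)
    if f>35: print("stop",th,f);break
h=env.move_l(pt(-.04),.03,force_limit=10)
print(h,fm,env.current_position(),pt(0),env.current_width(),env.current_wrist_force(),env.current_time())
```

```text
[ 0.6384718  -0.01935598  0.16206242]
w 0.018354105958496087 [ 0.76282085  0.58156421 -0.28739894]
False 12.437518373100998 [ 0.52086572 -0.0297307   0.05883754] [np.float64(0.5207927965308821), np.float64(-0.029754660753622222), np.float64(0.063)] 0.018122885895245487 [ 1.42386207  3.80330647 -1.30412573] 110.925
```

Run:
```python
from h import *
from rig import env
env.gripper_open();p=env.current_position();env.move_l([p[0],p[1],.12],.1);env.close_gripper(10)
hg=np.array([.6204,-.0209]);u=R2(5.08)@[1,0];k=hg-u*.098
env.move_l([*k,.1],.1)
h=env.move_l([*k,.082],.02,force_limit=10);print("press",h,env.current_position(),env.current_wrist_force())
env.move_l([*k,.15],.15);env.gripper_open();away()
o=np.array([.0006,.0003]);sc=np.array([.5467,-.0275])
d=shot("top");e=shot("side");P=cloud(d)
f=near(P,[.521,-.0297],.014,.045,.1);print("knob",f.mean(0),f[:,2].max(),len(f))
f=near(P,[.5467,-.0275],.008,.03,.1);print("arm top at centre",f.mean(0))
for k in "STL":
    f=near(P,slot(k),.045,.034,.07);print(k,R2(-TA)@(f[:,:2].mean(0)-o-slot(k,0))*1000,f[:,2].mean())
a=cv2.resize(d["image"][150:210,310:375],None,fx=7,fy=7,interpolation=cv2.INTER_CUBIC)
u,v=proj(e,[.5467,-.0275,.03])[0].astype(int)
q=cv2.resize(e["image"][v-30:v+30,u-24:u+24],None,fx=7,fy=7,interpolation=cv2.INTER_CUBIC)
cv2.imwrite("pics/7.png",np.hstack([a,q]));print(env.current_time())
```

```text
press True [ 0.5228152  -0.02958718  0.08684439] [-2.00926502 -0.61955476  8.45345815]
knob [ 0.52250736 -0.0288413   0.0591562 ] 0.06315082679972628 39
arm top at centre [ 0.54608112 -0.0270162   0.05764513]
S [0.41538307 0.52501075] 0.04810732002835257
T [-0.35860776  0.70630999] 0.04827686594915196
L [0.59677812 0.32146294] 0.047206471047374944
120.8833
```

View pics/7.png

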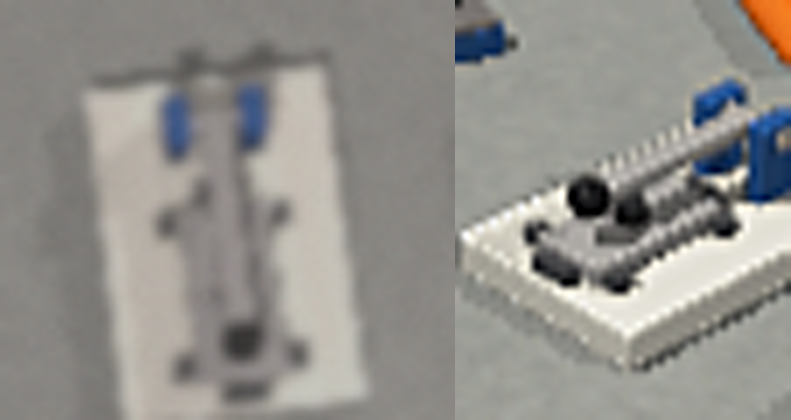

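The foot rests on the blank. The knob top is at 62 mm and the arm top at 57 mm, so the arm is level. The blank sits between the stops.

```bash
python3 -c "
from rig import env
env.hand_in();print(env.current_time())"
```

```text
the job is handed in; nothing more can be done
the job is handed in; nothing more can be done
```

I finished the changeover and handed the job in just after 121 s; the hand-in gave no verdict.

- **Dies:** S, T and L are pressed into their own cutouts, and there was no U die. In the last check each stood within 1 mm of its cutout centre. The tang tops read 47–48 mm, against 49 mm nominal when home. The L die had been knocked about 3 cm aside, so I measured it again before picking it up.
- **Bracket:** it is in the carton, close to the middle.
- **Blank:** it lies between the stops. The placing pose was within about 1 mm of the stage centre, and the top face read 30.6 mm, against 30 mm nominal.
- **Hold-down arm:** it is down on the blank. The knob top is at 62 mm, which corresponds to about 0 rad, and a final push on the knob met firm resistance.

**Checks that disagreed or failed:**
- **Side camera:** it was off by about 2 mm, so I used the top camera, corrected against the S die squeezed in the gripper.
- **Stage centre:** the plate outline and the stops disagreed by about 1 mm across y, so I placed the blank between the two.
- **Blank outline:** my fit after placing picked up the stops as well, so its size and angle were no use. I judged squareness from the pictures and the gripper's angle.
- **Knob grip:** at the end of the swing the gripper was about 4 mm below where the knob should be, so it had slipped on the knob. That is why I added the final push from above.

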